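# Sweep loose pipe couplings off the sorting board into the bin

## Task

With the gripper's fingers closed, sweep the three short white pipe couplings across the sorting board and over its open edge, so that all three drop into the parts bin that stands against that edge. Only push them along with the fingertips: do not pinch them or lift them off the board. Leave the taller brass-topped adapter standing where it is on the board, leave the blue pipe joiner and the jar on the counter alone, and finish clear of everything.

Things in the scene. Friction and masses are not known exactly. Their poses are not given: they have to be found in the camera images.
- board: Fixed grey sorting board, 270 mm (its x) by 250 mm (its y), face 50 mm above the counter. Origin: on the counter under its middle; z up; yaw within 0.2 rad. Rims 8 mm wide, 12 mm high at both x edges and at y = -125 mm; the +y edge is open. Couplings and adapter stand spread along x, centres 45 mm or more apart in x, 85 to 190 mm from the open edge: straight along +y each coupling's way is free.
- open_edge (a point): Middle of the board's open edge, on the level of its face (50 mm above the counter); axes as the board's.
- bin: Fixed blue open-topped bin against the board's open edge, 270 mm (x) by 130 mm (y), walls 4 mm, inner floor 4 mm above the counter. Origin: centre of its underside, 191 mm from the board's origin along the board's +y; axes as the board's. Wall next to the board 44 mm high (6 mm below the board's face), end walls (x = -135, +135 mm) 70 mm, far wall 80 mm with a lip to 83 mm.
- coupling1_center (a point): Plain white plastic pipe coupling: a short straight tube, 34 mm outside, 25 mm bore, 35 mm tall, about 30 g, standing on end on the sorting board, not fastened. This point is the middle of the tube (17.5 mm above the board while it stands).
- coupling2_center (a point): Plain white plastic pipe coupling: a short straight tube, 34 mm outside, 25 mm bore, 35 mm tall, about 30 g, standing on end on the sorting board, not fastened. This point is the middle of the tube (17.5 mm above the board while it stands).
- coupling3_center (a point): Plain white plastic pipe coupling: a short straight tube, 34 mm outside, 25 mm bore, 35 mm tall, about 30 g, standing on end on the sorting board, not fastened. This point is the middle of the tube (17.5 mm above the board while it stands).
- coupling1: The same coupling; origin at the centre of its underside end, z along the tube (up at the start).
- coupling2: The same coupling; origin at the centre of its underside end, z along the tube (up at the start).
- coupling3: The same coupling; origin at the centre of its underside end, z along the tube (up at the start).
- adapter: Threaded pipe adapter standing upright on the board, to be left there: white plastic foot 38 mm across and 28 mm high, above it a narrower brass collar and thread, 58 mm tall in all, about 120 g, loose. Origin: centre of its underside, z up.
- joiner: Bystander: blue and black plastic pipe joiner standing upright on the counter on the right of the board (smaller y), 56 mm across, 82 mm tall, loose. Origin: centre of its underside.
- jar: Bystander: closed jar standing on the counter beyond the board (larger x), 64 mm across, 75 mm tall, loose. Origin: centre of its underside.
Things that resemble listed ones, but are neither listed nor needed, are in the scene too. Leave any orange or red look-alike of the coupling2 alone.

How it is judged (in metres and radians):
At the end, for the whole second after the job is handed in: All three couplings lie at rest inside the bin (their middles within its walls and less than 60 mm above the counter); the adapter still stands upright (within 0.15 rad) within 20 mm of where it was; the joiner and the jar are within 20 mm of where they were (x of coupling1_center in the frame of bin between -0.131 and 0.131 m and y of coupling1_center in the frame of bin between -0.062 and 0.062 m and z of each of coupling1_center, coupling2_center, coupling3_center in the frame of bin below 0.06 m and linear speed of each of coupling1, coupling2, coupling3, adapter below 0.05 m/s and x of coupling2_center in the frame of bin between -0.131 and 0.131 m and y of coupling2_center in the frame of bin between -0.062 and 0.062 m and x of coupling3_center in the frame of bin between -0.131 and 0.131 m and y of coupling3_center in the frame of bin between -0.062 and 0.062 m and distance of each of adapter, joiner, jar from where it was at the start of the episode below 0.02 m and angle between adapter's own z axis and vertical below 0.15 rad); the robot touches nothing.
It fails at once if a coupling is lifted: its middle rises more than about 17 mm above its height when standing on the board (height (world z) of any of coupling1_center, coupling2_center, coupling3_center above 0.085 m).
It fails at once if the adapter is pushed over 20 mm away or tipped over (distance of adapter from where it was at the start of the episode above 0.02 m or angle between adapter's own z axis and vertical above 0.5 rad).
It fails at once if the joiner or the jar is pushed over 20 mm away (distance of any of joiner, jar from where it was at the start of the episode above 0.02 m).
It also fails if it takes over 64 s, if anything falls off the work surface, if the arm or the gripper's body presses on something with over 40 N, if the wrist force passes 120 N, or if a joint passes its speed limit or range.

## Robot

A 6-joint arm with a two-finger parallel gripper is mounted at the origin on the work surface. World frame = base frame: x ahead of the robot, y to its left, z up, the work surface at z = 0. Lengths are in mm, angles in degrees, forces in N, time in s.
With the tool pointing down it reaches from about 300 to 850 mm from the base axis. Payload 4.2 kg.
Tool frame: the origin (TCP) lies midway between the tips of the shut fingers; the grasp point (between the pads) lies 19 mm behind it; z points along the fingers, y is the direction in which the jaws open and shut (so a half turn about z gives the same grasp; the last joint's range is limited). The gripper opens to 91 mm and grips with 3 to 60 N. Pads are 32 mm wide; open, the fingers measure 118 mm over their backs; the gripper's body (76 mm by 178 mm) begins 60 mm behind the grasp point.
Start: joints at [64.572, 18.312, 89.639, -0, 72.044, -1.146], TCP at [236.46, 524.147, 213.976] pointing down, gripper open.
Joint ranges: [-177.97, 177.97], [-48.28, 115.42], [12.27, 149.76], [-77.06, 257.06], [2.81, 150.46], [-146.56, 146.56]. Speed limits (degrees/s): [147.25, 147.25, 180, 180, 180, 180].

## Interface

Orientations are given as [roll, pitch, yaw] about the fixed x, y, z axes, in that order (R = Rz(yaw) Ry(pitch) Rx(roll)).
In Python, from workcell import env gives the robot as it stands.
- The arm moves only by the shell command python3 -m jog 'ROWS' [FORCE]. ROWS is JSON, a list of rows, each an object of numbers: "dx", "dy", "dz": the shift along the world's x, y, z in m; "wx", "wy", "wz": the turn, a rotation vector about the world's x, y, z in rad; "grip": the gripper's target within -1 to 1 (shut at 1, half-way at 0, fully open at -1). In form: [{"dx": .., "dy": .., "dz": .., "wx": .., "wy": .., "wz": .., "grip": ..}, ...]. A call has 1 to 10 rows; each row shifts and turns the commanded pose from where the row before left it; what a row does not reach is not made up. A row lasts 1/10 s, in which the tool goes at most 50 mm and 8.59 degrees, less where a joint would pass 70% of its speed; a pose out of reach is approached as far as the arm can. A call with a gripper value outside its range is refused whole. The fingers move at their own pace and stop on an object; FORCE is the grip in N (left out, the last holds). Time passes only in rows, so rows that do not move let the fingers close. It gives the time, the measured TCP pose, the force and the opening at its end, in the units of the state.
- env.state(): the state, without advancing time (a new reading comes with each control period).
- env.grab_frame(name): name is "scene" or "top" or "wrist"; returns the picture (384x512x3 uint8, red, green, blue); there is no depth.
- env.get_calibration(name): a dict with "fx", "fy", "cx", "cy" (pixels), "R" (3x3) and "t" (3): a world point X has camera coordinates R X + t. Camera axes: x right, y down, z forward; pixel columns grow to the right and rows downward; lengths in mm; the calibration is good to about 2 mm. A picture is of the moment at which its call begins: read the wrist's pose just before it. get_calibration takes no time and is no camera call; for the wrist camera it gives the pose at the moment of the call.
- env.job_done(): hands the job in, once; it reports no verdict.
The state is a dict: "time_s": time; "qpos": joint angles; "qvel": joint speeds; "effort": joint torques, N m; "ee_pos": TCP position; "ee_rot": TCP orientation; "force": force on the tool from outside, world axes, zero at the start; "torque": the same for the moment, N m; "gripper_width": finger opening in mm.
Only numpy, scipy, OpenCV 4.12 (cv2) and the standard library are available. Lean on these libraries where they do the work, as an engineer would, in place of code of your own. Each camera call takes 0.05 s, during which the arm holds its last target. There are 200 camera calls.

## Working session

There is one attempt and no reset: what is moved stays moved. The work goes in short steps, Python scripts to look and compute and a shell command to move; the robot and the scene stay as the last step left them, time stands still between calls to the robot, and variables do not carry over. Pictures are saved under pics/ and viewed, about 8 in all and at most 12, crops included, and the job is handed in when it is done.

```bash
mkdir -p pics; ls
python3 - <<'E'
from workcell import env
import cv2
print(env.state())
for n in ("top","scene"):
    im=env.grab_frame(n); cv2.imwrite(f"pics/{n}0.png",cv2.cvtColor(im,cv2.COLOR_RGB2BGR)); print(n,env.get_calibration(n))
a=cv2.imread("pics/top0.png"); cv2.imwrite("pics/top0b.png",cv2.resize(a,(800,600)))
E
```

```text
pics
{'time_s': 0.0, 'qpos': array([ 6.45726997e+01,  1.83513177e+01,  8.97074619e+01,  1.15199141e-03,
        7.20435773e+01, -1.14727069e+00]), 'qvel': array([ 0.0872885 , -0.01756658,  0.0158046 , -0.0882764 , -0.00655865,
       -0.01109853]), 'effort': array([-1.67504422e-03, -4.12466955e+01, -2.31966430e+01,  7.25043425e-02,
        4.58180916e-02, -1.50675173e-04]), 'ee_pos': array([236.2231245 , 523.6722537 , 213.11637223]), 'ee_rot': array([-1.79897685e+02, -3.14444588e-03,  1.55719611e+02]), 'force': array([ 0.10224138, -0.46496937,  0.80170977]), 'torque': array([0.01390402, 0.01232594, 0.01007584]), 'gripper_width': 90.88895776837118}
top {'fx': 487.438982883696, 'fy': 487.438982883696, 'cx': 259.5126940282538, 'cy': 192.16292731694065, 'R': array([[-0.022956  , -0.99966161, -0.01223472],
       [-0.99036097,  0.0244111 , -0.13634242],
       [ 0.13659495,  0.00898691, -0.99058622]]), 't': array([-103.8690469 ,  584.31090383, 1253.37545481])}
scene {'fx': 422.8236083508337, 'fy': 422.8236083508337, 'cx': 262.262232713178, 'cy': 185.55792625414443, 'R': array([[-0.83909907,  0.54377367, -0.01493141],
       [ 0.36825121,  0.54761893, -0.75133518],
       [-0.40037956, -0.63594316, -0.65975185]]), 't': array([ 548.38357687,  -96.3064478 , 1146.25486564])}
```

View pics/top0b.png

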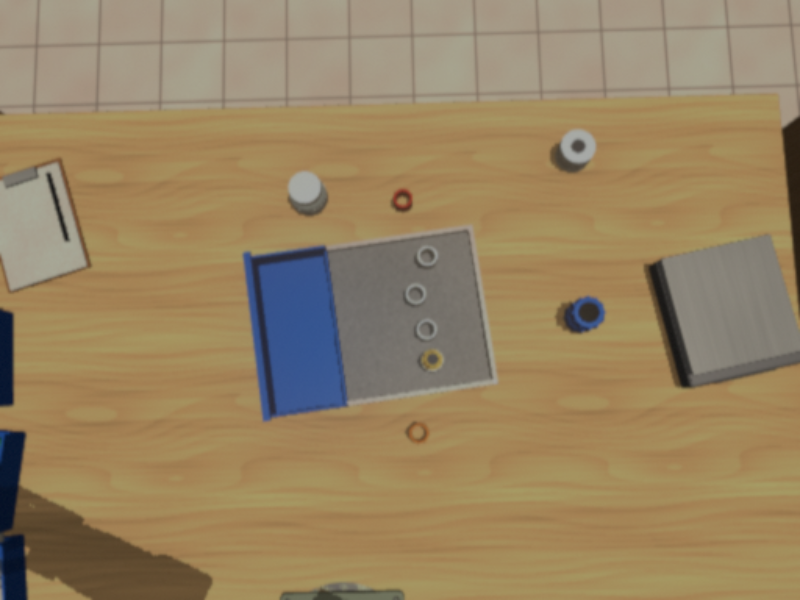

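View pics/scene0.png

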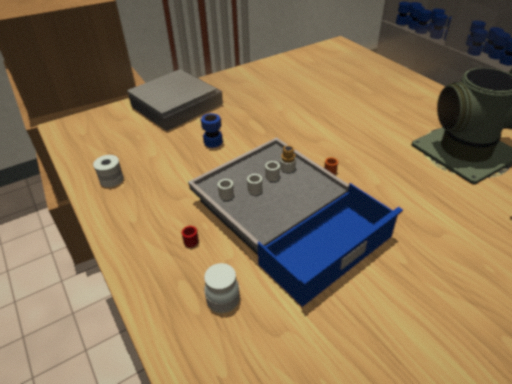

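The top view (800x600) shows three white rings on the grey board at (427,256), (415,294) and (427,329), with the brass-topped adapter at (432,359). The red ring (402,199) and the orange ring (417,431) are the look-alikes. They sit on the counter off the board, so I'll leave them alone. The scene view shows the same layout.

```bash
cat > h.py <<'E'
import numpy as np, cv2
from workcell import env
def cast(cal,u,v,z):
    R=np.array(cal["R"]);t=np.array(cal["t"]);c=-R.T@t
    d=R.T@np.array([(u-cal["cx"])/cal["fx"],(v-cal["cy"])/cal["fy"],1.])
    return c+d*(z-c[2])/d[2]
E
python3 - <<'E'
from h import *
cal=env.get_calibration("top"); im=cv2.imread("pics/top0.png"); s=512/800
# rings: bright pixels vs. board in local windows
hsv=cv2.cvtColor(im,cv2.COLOR_BGR2HSV)
for name,(u,v),z in [("c1",(427,256),85),("c2",(415,294),85),("c3",(427,329),85),("ad",(432,359),108)]:
    x0,y0=int(u*s)-11,int(v*s)-11; w=hsv[y0:y0+22,x0:x0+22]
    if name=="ad": m=(w[...,1]>75)
    else: m=(w[...,2]>np.median(w[...,2])+18)&(w[...,1]<60)
    n,l,st,ce=cv2.connectedComponentsWithStats(m.astype(np.uint8)*255)
    k=1+np.argmax(st[1:,4]); 
    cs,_=cv2.findContours((l==k).astype(np.uint8),cv2.RETR_EXTERNAL,cv2.CHAIN_APPROX_NONE)
    (a,b),r=cv2.minEnclosingCircle(cs[0]); print(name,a+x0,b+y0,r,cast(cal,a+x0,b+y0,z).round(1),st[k])
for nm,p,z in [("far-right",(471,228),62),("near-right",(496,382),62),("binfarleft",(246,254),83),("binnearleft",(267,419),83),("boardfarleft",(327,247),62),("boardnearleft",(347,405),62),("joiner",(589,311),82),("jar",(305,187),75),("red",(402,199),35),("or",(417,431),35)]:
    print(nm,cast(cal,p[0]*s,p[1]*s,z)[:2].round(1))
x0,y0,x1,y1=200,135,330,275
cv2.imwrite("pics/crop.png",cv2.resize(im[y0:y1-30,x0:x1],None,fx=6,fy=6,interpolation=cv2.INTER_CUBIC)[:600,:800])
E
```

```text
c1 271.5 162.5 5.700977325439453 [ 651.8 -150.8   85. ] [ 5  5  7 12 26]
c2 265.81325340270996 187.25903606414795 6.427135944366455 [ 587.7 -134.6   85. ] [ 6  4 13 13 51]
c3 275.0 209.0 5.385264873504639 [ 531.2 -156.6   85. ] [11  5  7 11 19]
ad 276.2272729873657 229.77272701263428 6.613697528839111 [ 477.  -157.7  108. ] [  5   6  13  13 108]
far-right [ 698.9 -231.3]
near-right [ 439.5 -263.3]
binfarleft [659.6 144.4]
binnearleft [388.4 109. ]
boardfarleft [672.4  12.3]
boardnearleft [407.8 -18.2]
joiner [ 550.7 -417.3]
jar [773.8  47. ]
red [ 759.7 -115.7]
or [ 362.3 -131.8]
```

View pics/crop.png

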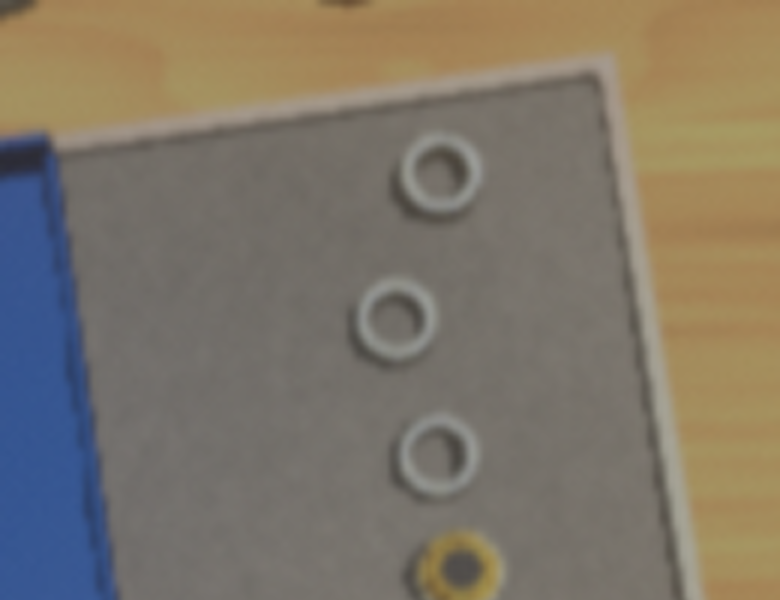

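The enlarged crop (6x) confirms three plain white rings at (440,174), (396,320) and (438,455), and the gold-topped adapter at (460,565). The white ones are the targets. Next I'll convert them to board axes and work out the sweep points.

```bash
python3 - <<'E'
from h import *
cal=env.get_calibration("top")
yaw=np.radians(7.2); X=np.array([np.cos(yaw),np.sin(yaw)]); Y=np.array([-X[1],X[0]])
o=np.array([569.2,-247.3])+125*Y; print("board",o)
f=lambda a:(a+.5)/6-.5
for n,(u,v),z in [("c1",(440,174),85),("c2",(396,320),85),("c3",(438,455),85),("ad",(460,565),108)]:
    p=cast(cal,200+f(u),135+f(v),z)[:2]; d=p-o; bx,by=d@X,d@Y
    W=lambda y:(o+bx*X+y*Y).round(0)
    print(n,p.round(1),"board",bx.round(1),by.round(1),"start",W(by-38),"end",W(125-6),)
print("X,Y",X,Y)
E
python3 -m jog '[{"wz":0.1375,"dx":0.03,"dy":-0.05,"grip":1},{"wz":0.1375,"dx":0.03,"dy":-0.04,"grip":1},{"wz":0.1375,"dx":0.03,"dy":-0.04,"grip":1},{"wz":0.1375,"dx":0.03,"dy":-0.04,"grip":1},{"dx":0.03,"dy":-0.04,"grip":1},{"dx":0.03,"dy":-0.04,"grip":1},{"dx":0.03,"dy":-0.04,"grip":1},{"dx":0.03,"dy":-0.04,"grip":1},{"grip":1},{"grip":1}]' 20
```

```text
board [ 553.5333458  -123.28566234]
c1 [ 648.9 -154.4] board 90.7 -42.8 start [ 654. -192.] end [629.   6.]
c2 [ 586.  -133.9] board 30.8 -14.6 start [ 591. -172.] end [569.  -1.]
c3 [ 527.7 -150.3] board -29.0 -23.6 start [ 532. -188.] end [510.  -9.]
ad [ 479.5 -157.8] board -77.8 -25.0 start [ 484. -196.] end [461. -15.]
X,Y [0.9921147  0.12533323] [-0.12533323  0.9921147 ]invalid input
```

```bash
python3 -m jog '[{"dx":0.03,"dy":-0.04,"dz":0,"wx":0,"wy":0,"wz":0.1375,"grip":1},{"dx":0.03,"dy":-0.04,"dz":0,"wx":0,"wy":0,"wz":0.1375,"grip":1},{"dx":0.03,"dy":-0.04,"dz":0,"wx":0,"wy":0,"wz":0.1375,"grip":1},{"dx":0.03,"dy":-0.04,"dz":0,"wx":0,"wy":0,"wz":0.1375,"grip":1},{"dx":0.03,"dy":-0.04,"dz":0,"wx":0,"wy":0,"wz":0,"grip":1},{"dx":0.03,"dy":-0.04,"dz":0,"wx":0,"wy":0,"wz":0,"grip":1},{"dx":0.03,"dy":-0.04,"dz":0,"wx":0,"wy":0,"wz":0,"grip":1},{"dx":0.03,"dy":-0.04,"dz":0,"wx":0,"wy":0,"wz":0,"grip":1}]' 20
```

```text
time_s: 0.9
ee_pos: [474.0, 206.9, 213.8]
ee_rot: [180.0, -0.0, -173.7]
force: [0.8, 1.0, 0.0]
gripper_width: 29.9
```

```bash
python3 -m jog '[{"dx":0.018,"dy":-0.04,"dz":0,"wx":0,"wy":0,"wz":0.01,"grip":1},{"dx":0.018,"dy":-0.04,"dz":0,"wx":0,"wy":0,"wz":0,"grip":1},{"dx":0.018,"dy":-0.04,"dz":0,"wx":0,"wy":0,"wz":0,"grip":1},{"dx":0.018,"dy":-0.04,"dz":0,"wx":0,"wy":0,"wz":0,"grip":1},{"dx":0.018,"dy":-0.04,"dz":0,"wx":0,"wy":0,"wz":0,"grip":1},{"dx":0.018,"dy":-0.04,"dz":0,"wx":0,"wy":0,"wz":0,"grip":1},{"dx":0.018,"dy":-0.04,"dz":0,"wx":0,"wy":0,"wz":0,"grip":1},{"dx":0.018,"dy":-0.04,"dz":0,"wx":0,"wy":0,"wz":0,"grip":1},{"dx":0.018,"dy":-0.04,"dz":0,"wx":0,"wy":0,"wz":0,"grip":1},{"dx":0.018,"dy":-0.04,"dz":0,"wx":0,"wy":0,"wz":0,"grip":1}]'
python3 -m jog '[{"dx":0,"dy":0,"dz":-0.04,"wx":0,"wy":0,"wz":0,"grip":1},{"dx":0,"dy":0,"dz":-0.04,"wx":0,"wy":0,"wz":0,"grip":1},{"dx":0,"dy":0,"dz":0,"wx":0,"wy":0,"wz":0,"grip":1},{"dx":0,"dy":0,"dz":0,"wx":0,"wy":0,"wz":0,"grip":1}]'
python3 - <<'E'
from h import *
im=env.grab_frame("wrist"); cv2.imwrite("pics/w1.png",im[...,::-1])
c=env.get_calibration("wrist"); s=env.state(); print(s["ee_pos"],s["ee_rot"],s["gripper_width"],c)
im=env.grab_frame("scene"); cv2.imwrite("pics/s1.png",cv2.resize(im[100:320,150:440,::-1],None,fx=2.7,fy=2.7))
E
```

```text
time_s: 1.9
ee_pos: [653.6, -193.0, 213.4]
ee_rot: [180.0, -0.0, -173.1]
force: [0.6, 1.0, 0.6]
gripper_width: 0.6
time_s: 2.3
ee_pos: [653.2, -191.1, 133.8]
ee_rot: [180.0, -0.1, -173.1]
force: [-0.1, 0.2, 0.5]
gripper_width: 0.7
[ 654.31555116 -191.31575171  135.61723603] [-1.79950142e+02  1.20758561e-01 -1.73060852e+02] 0.5361826231811597 {'fx': 277.46216953238667, 'fy': 277.46216953238667, 'cx': 257.19416517292547, 'cy': 189.93546478675256, 'R': array([[-1.20420883e-01,  9.92722745e-01, -6.02682644e-04],
       [ 9.60228163e-01,  1.16633188e-01,  2.53689917e-01],
       [ 2.51914044e-01,  2.99708511e-02, -9.67285409e-01]]), 't': array([ 269.44834727, -614.89920923,  154.79239547])}
```

View pics/w1.png

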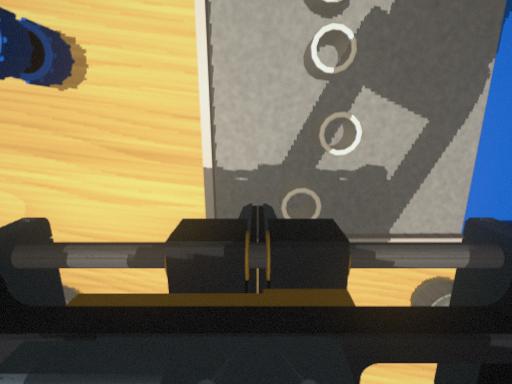

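View pics/s1.png

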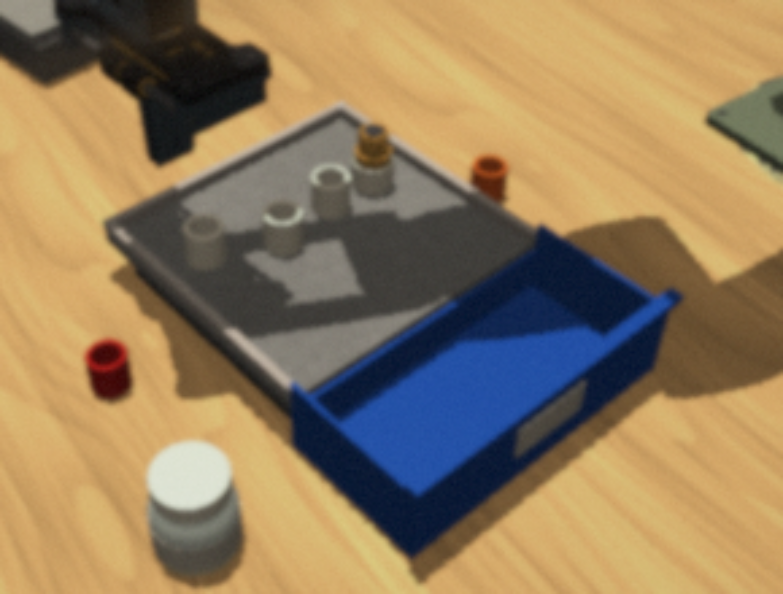

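The wrist view shows the ring tops at about (301,205), (340,133) and (333,48), and the -y rim at column 205. The scene view shows nothing disturbed, with the gripper held behind the couplings.

Run:
```python
from h import *
c=env.get_calibration("wrist")
for n,u,v in [("c1",301,205),("c2",340,133),("c3",333,48)]: print(n,cast(c,u,v,85)[:2].round(1))
for v in (20,150): print("rim outer",cast(c,196 if v==20 else 203,v,62)[:2].round(1))
P=np.array([654.3,-191.3,135.6]);q=c["R"]@P+c["t"];print("tip px",c["fx"]*q[0]/q[2]+c["cx"],c["fy"]*q[1]/q[2]+c["cy"],"px/mm",c["fx"]/q[2])
```

```text
c1 [ 650.8 -155.6]
c2 [ 588.6 -134.8]
c3 [ 529.5 -151.7]
rim outer [ 517.  -257.3]
rim outer [ 618.  -244.6]
tip px 258.3822864624926 227.40471726661525 px/mm 1.5120252293765868
```

Both views agree to within 3 mm. The finger is lined up behind coupling 1, so I'll lower it and sweep.

```bash
python3 -m jog '[{"dx":0,"dy":0,"dz":-0.025,"wx":0,"wy":0,"wz":0,"grip":1},{"dx":0,"dy":0,"dz":-0.025,"wx":0,"wy":0,"wz":0,"grip":1},{"dx":0,"dy":0,"dz":-0.0235,"wx":0,"wy":0,"wz":0,"grip":1},{"dx":0,"dy":0,"dz":0,"wx":0,"wy":0,"wz":0,"grip":1}]'
python3 -m jog '[{"dx":-0.0006,"dy":0.005,"dz":0,"wx":0,"wy":0,"wz":0,"grip":1},{"dx":-0.0006,"dy":0.005,"dz":0,"wx":0,"wy":0,"wz":0,"grip":1},{"dx":-0.00125,"dy":0.01,"dz":0,"wx":0,"wy":0,"wz":0,"grip":1},{"dx":-0.00125,"dy":0.01,"dz":0,"wx":0,"wy":0,"wz":0,"grip":1},{"dx":-0.00125,"dy":0.01,"dz":0,"wx":0,"wy":0,"wz":0,"grip":1},{"dx":-0.00125,"dy":0.01,"dz":0,"wx":0,"wy":0,"wz":0,"grip":1},{"dx":-0.00125,"dy":0.01,"dz":0,"wx":0,"wy":0,"wz":0,"grip":1},{"dx":-0.00125,"dy":0.01,"dz":0,"wx":0,"wy":0,"wz":0,"grip":1},{"dx":-0.00125,"dy":0.01,"dz":0,"wx":0,"wy":0,"wz":0,"grip":1},{"dx":0,"dy":0,"dz":0,"wx":0,"wy":0,"wz":0,"grip":1}]'
python3 - <<'E'
from h import *
im=env.grab_frame("scene"); cv2.imwrite("pics/s2.png",cv2.resize(im[100:320,150:440,::-1],None,fx=2.7,fy=2.7))
E
```

```text
time_s: 2.8
ee_pos: [652.5, -190.6, 59.6]
ee_rot: [179.9, -0.1, -173.1]
force: [-0.2, -0.1, 0.1]
gripper_width: 0.4
time_s: 3.8
ee_pos: [643.1, -109.7, 60.4]
ee_rot: [180.0, -0.0, -173.0]
force: [-0.5, 0.5, 0.3]
gripper_width: 0.5
```

View pics/s2.png

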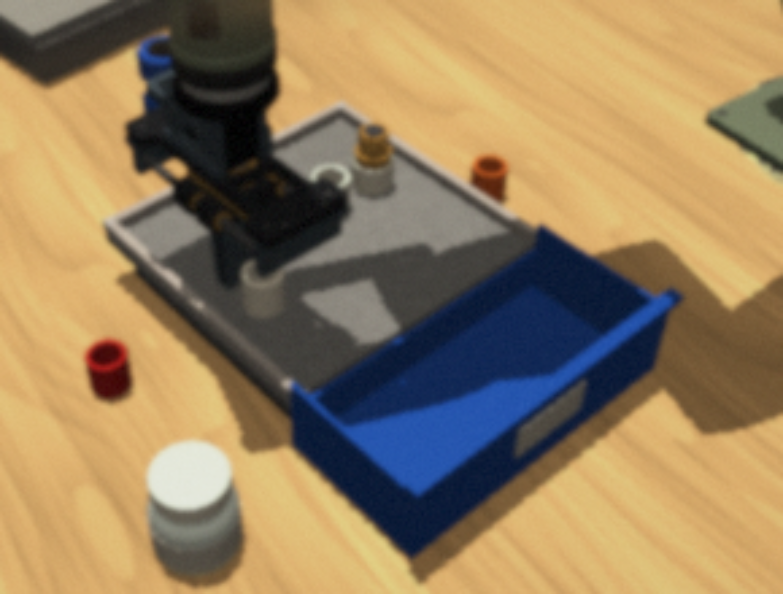

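Coupling 1, at (264,292), stands upright and slides in front of the fingertip. I'll carry it over the edge.

```bash
python3 -m jog '[{"dx":-0.00125,"dy":0.01,"dz":0,"wx":0,"wy":0,"wz":0,"grip":1},{"dx":-0.00125,"dy":0.01,"dz":0,"wx":0,"wy":0,"wz":0,"grip":1},{"dx":-0.00125,"dy":0.01,"dz":0,"wx":0,"wy":0,"wz":0,"grip":1},{"dx":-0.00125,"dy":0.01,"dz":0,"wx":0,"wy":0,"wz":0,"grip":1},{"dx":-0.00125,"dy":0.01,"dz":0,"wx":0,"wy":0,"wz":0,"grip":1},{"dx":-0.00125,"dy":0.01,"dz":0,"wx":0,"wy":0,"wz":0,"grip":1},{"dx":-0.00125,"dy":0.01,"dz":0,"wx":0,"wy":0,"wz":0,"grip":1},{"dx":-0.00125,"dy":0.01,"dz":0,"wx":0,"wy":0,"wz":0,"grip":1},{"dx":-0.00125,"dy":0.01,"dz":0,"wx":0,"wy":0,"wz":0,"grip":1},{"dx":-0.00125,"dy":0.01,"dz":0,"wx":0,"wy":0,"wz":0,"grip":1}]'
python3 -m jog '[{"dx":-0.00125,"dy":0.01,"dz":0,"wx":0,"wy":0,"wz":0,"grip":1},{"dx":-0.0008,"dy":0.006,"dz":0,"wx":0,"wy":0,"wz":0,"grip":1},{"dx":0,"dy":0,"dz":0,"wx":0,"wy":0,"wz":0,"grip":1},{"dx":0,"dy":0,"dz":0,"wx":0,"wy":0,"wz":0,"grip":1},{"dx":0.0025,"dy":-0.02,"dz":0,"wx":0,"wy":0,"wz":0,"grip":1},{"dx":0.0025,"dy":-0.02,"dz":0.02,"wx":0,"wy":0,"wz":0,"grip":1},{"dx":0,"dy":0,"dz":0.035,"wx":0,"wy":0,"wz":0,"grip":1},{"dx":0,"dy":0,"dz":0.035,"wx":0,"wy":0,"wz":0,"grip":1},{"dx":0,"dy":0,"dz":0,"wx":0,"wy":0,"wz":0,"grip":1}]'
python3 - <<'E'
from h import *
im=env.grab_frame("scene"); cv2.imwrite("pics/s3.png",cv2.resize(im[100:320,150:440,::-1],None,fx=2.7,fy=2.7))
E
```

```text
time_s: 4.85
ee_pos: [630.8, -10.4, 60.5]
ee_rot: [180.0, 0.0, -173.1]
force: [0.3, 0.7, -0.2]
gripper_width: 0.9
time_s: 5.75
ee_pos: [637.1, -36.4, 156.1]
ee_rot: [-179.9, 0.6, -173.1]
force: [0.8, 0.0, 0.7]
gripper_width: 0.4
```

View pics/s3.png

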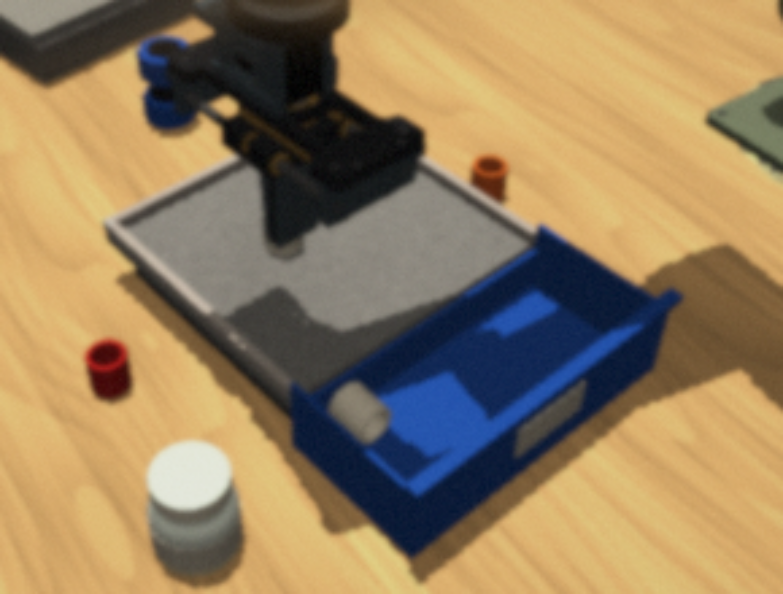

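Coupling 1, at (358,412), is in the bin. Coupling 2 is next.

```bash
python3 -m jog '[{"dx":-0.011,"dy":-0.034,"dz":0,"wx":0,"wy":0,"wz":0,"grip":1},{"dx":-0.011,"dy":-0.034,"dz":0,"wx":0,"wy":0,"wz":0,"grip":1},{"dx":-0.011,"dy":-0.034,"dz":0,"wx":0,"wy":0,"wz":0,"grip":1},{"dx":-0.011,"dy":-0.034,"dz":0,"wx":0,"wy":0,"wz":0,"grip":1},{"dx":0,"dy":0,"dz":0,"wx":0,"wy":0,"wz":0,"grip":1},{"dx":0,"dy":0,"dz":0,"wx":0,"wy":0,"wz":0,"grip":1}]'
```

```text
time_s: 6.4
ee_pos: [589.0, -171.7, 149.3]
ee_rot: [179.9, -0.1, -173.2]
force: [0.3, 0.3, 0.2]
gripper_width: 0.7
```

```bash
python3 -m jog '[{"dx":0.002,"dy":0,"dz":-0.03,"wx":0,"wy":0,"wz":0,"grip":1},{"dx":0,"dy":0,"dz":-0.03,"wx":0,"wy":0,"wz":0,"grip":1},{"dx":0,"dy":0,"dz":-0.03,"wx":0,"wy":0,"wz":0,"grip":1},{"dx":0,"dy":0,"dz":0,"wx":0,"wy":0,"wz":0,"grip":1},{"dx":0,"dy":0,"dz":0,"wx":0,"wy":0,"wz":0,"grip":1}]'
python3 -m jog '[{"dx":-0.0006,"dy":0.005,"dz":0,"wx":0,"wy":0,"wz":0,"grip":1},{"dx":-0.0006,"dy":0.005,"dz":0,"wx":0,"wy":0,"wz":0,"grip":1},{"dx":-0.00125,"dy":0.01,"dz":0,"wx":0,"wy":0,"wz":0,"grip":1},{"dx":-0.00125,"dy":0.01,"dz":0,"wx":0,"wy":0,"wz":0,"grip":1},{"dx":-0.00125,"dy":0.01,"dz":0,"wx":0,"wy":0,"wz":0,"grip":1},{"dx":-0.00125,"dy":0.01,"dz":0,"wx":0,"wy":0,"wz":0,"grip":1},{"dx":-0.00125,"dy":0.01,"dz":0,"wx":0,"wy":0,"wz":0,"grip":1},{"dx":-0.00125,"dy":0.01,"dz":0,"wx":0,"wy":0,"wz":0,"grip":1},{"dx":-0.00125,"dy":0.01,"dz":0,"wx":0,"wy":0,"wz":0,"grip":1},{"dx":-0.00125,"dy":0.01,"dz":0,"wx":0,"wy":0,"wz":0,"grip":1}]'
```

```text
time_s: 6.9
ee_pos: [592.0, -170.3, 60.3]
ee_rot: [180.0, -0.1, -173.0]
force: [0.8, -0.2, 0.2]
gripper_width: 0.2
time_s: 7.9
ee_pos: [580.5, -80.4, 60.5]
ee_rot: [180.0, -0.0, -173.1]
force: [0.6, 0.4, 0.8]
gripper_width: 0.4
```

End y for this one is -1, so there are about 80 mm to go.

```bash
python3 -m jog '[{"dx":-0.00125,"dy":0.01,"dz":0,"wx":0,"wy":0,"wz":0,"grip":1},{"dx":-0.00125,"dy":0.01,"dz":0,"wx":0,"wy":0,"wz":0,"grip":1},{"dx":-0.00125,"dy":0.01,"dz":0,"wx":0,"wy":0,"wz":0,"grip":1},{"dx":-0.00125,"dy":0.01,"dz":0,"wx":0,"wy":0,"wz":0,"grip":1},{"dx":-0.00125,"dy":0.01,"dz":0,"wx":0,"wy":0,"wz":0,"grip":1},{"dx":-0.00125,"dy":0.01,"dz":0,"wx":0,"wy":0,"wz":0,"grip":1},{"dx":-0.00125,"dy":0.01,"dz":0,"wx":0,"wy":0,"wz":0,"grip":1},{"dx":-0.00125,"dy":0.01,"dz":0,"wx":0,"wy":0,"wz":0,"grip":1},{"dx":0,"dy":0,"dz":0,"wx":0,"wy":0,"wz":0,"grip":1},{"dx":0,"dy":0,"dz":0,"wx":0,"wy":0,"wz":0,"grip":1}]'
python3 -m jog '[{"dx":0.0025,"dy":-0.02,"dz":0,"wx":0,"wy":0,"wz":0,"grip":1},{"dx":0.0025,"dy":-0.02,"dz":0.02,"wx":0,"wy":0,"wz":0,"grip":1},{"dx":0,"dy":0,"dz":0.035,"wx":0,"wy":0,"wz":0,"grip":1},{"dx":0,"dy":0,"dz":0.035,"wx":0,"wy":0,"wz":0,"grip":1},{"dx":0,"dy":0,"dz":0,"wx":0,"wy":0,"wz":0,"grip":1},{"dx":0,"dy":0,"dz":0,"wx":0,"wy":0,"wz":0,"grip":1}]'
python3 - <<'E'
from h import *
im=env.grab_frame("scene"); cv2.imwrite("pics/s4.png",cv2.resize(im[100:320,150:440,::-1],None,fx=2.7,fy=2.7))
E
```

```text
time_s: 8.9
ee_pos: [570.7, -1.0, 60.5]
ee_rot: [-180.0, 0.0, -173.0]
force: [0.6, -0.5, 0.4]
gripper_width: 0.5
time_s: 9.5
ee_pos: [576.0, -41.8, 151.2]
ee_rot: [-180.0, 0.1, -173.1]
force: [0.9, -1.7, 0.0]
gripper_width: 0.6
```

View pics/s4.png

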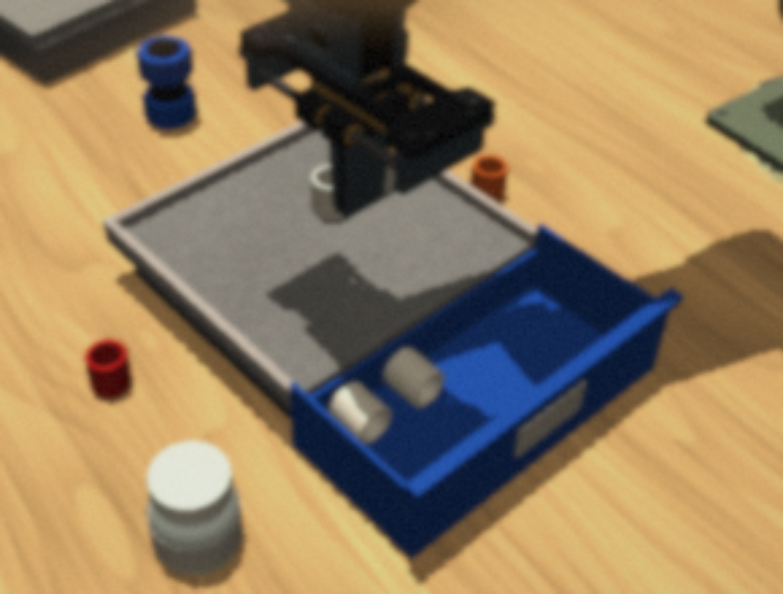

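Both couplings lie in the bin, at (358,412) and (413,376), and coupling 3 is still standing at (328,192). I'll move behind it.

```bash
python3 -m jog '[{"dx":-0.01075,"dy":-0.037,"dz":0,"wx":0,"wy":0,"wz":0,"grip":1},{"dx":-0.01075,"dy":-0.037,"dz":0,"wx":0,"wy":0,"wz":0,"grip":1},{"dx":-0.01075,"dy":-0.037,"dz":0,"wx":0,"wy":0,"wz":0,"grip":1},{"dx":-0.01075,"dy":-0.037,"dz":0,"wx":0,"wy":0,"wz":0,"grip":1},{"dx":0,"dy":0,"dz":0,"wx":0,"wy":0,"wz":0,"grip":1},{"dx":0,"dy":0,"dz":0,"wx":0,"wy":0,"wz":0,"grip":1}]'
```

```text
time_s: 10.15
ee_pos: [531.7, -189.5, 149.0]
ee_rot: [179.9, -0.1, -173.2]
force: [0.3, 0.5, 0.3]
gripper_width: 0.2
```

```bash
python3 -m jog '[{"dx":0.001,"dy":0,"dz":-0.03,"wx":0,"wy":0,"wz":0,"grip":1},{"dx":0,"dy":0,"dz":-0.03,"wx":0,"wy":0,"wz":0,"grip":1},{"dx":0,"dy":0,"dz":-0.03,"wx":0,"wy":0,"wz":0,"grip":1},{"dx":0,"dy":0,"dz":0,"wx":0,"wy":0,"wz":0,"grip":1},{"dx":0,"dy":0,"dz":0,"wx":0,"wy":0,"wz":0,"grip":1}]'
python3 -m jog '[{"dx":-0.0006,"dy":0.005,"dz":0,"wx":0,"wy":0,"wz":0,"grip":1},{"dx":-0.0006,"dy":0.005,"dz":0,"wx":0,"wy":0,"wz":0,"grip":1},{"dx":-0.00125,"dy":0.01,"dz":0,"wx":0,"wy":0,"wz":0,"grip":1},{"dx":-0.00125,"dy":0.01,"dz":0,"wx":0,"wy":0,"wz":0,"grip":1},{"dx":-0.00125,"dy":0.01,"dz":0,"wx":0,"wy":0,"wz":0,"grip":1},{"dx":-0.00125,"dy":0.01,"dz":0,"wx":0,"wy":0,"wz":0,"grip":1},{"dx":-0.00125,"dy":0.01,"dz":0,"wx":0,"wy":0,"wz":0,"grip":1},{"dx":-0.00125,"dy":0.01,"dz":0,"wx":0,"wy":0,"wz":0,"grip":1},{"dx":-0.00125,"dy":0.01,"dz":0,"wx":0,"wy":0,"wz":0,"grip":1},{"dx":-0.00125,"dy":0.01,"dz":0,"wx":0,"wy":0,"wz":0,"grip":1}]'
python3 -m jog '[{"dx":-0.00125,"dy":0.01,"dz":0,"wx":0,"wy":0,"wz":0,"grip":1},{"dx":-0.00125,"dy":0.01,"dz":0,"wx":0,"wy":0,"wz":0,"grip":1},{"dx":-0.00125,"dy":0.01,"dz":0,"wx":0,"wy":0,"wz":0,"grip":1},{"dx":-0.00125,"dy":0.01,"dz":0,"wx":0,"wy":0,"wz":0,"grip":1},{"dx":-0.00125,"dy":0.01,"dz":0,"wx":0,"wy":0,"wz":0,"grip":1},{"dx":-0.00125,"dy":0.01,"dz":0,"wx":0,"wy":0,"wz":0,"grip":1},{"dx":-0.00125,"dy":0.01,"dz":0,"wx":0,"wy":0,"wz":0,"grip":1},{"dx":-0.00125,"dy":0.01,"dz":0,"wx":0,"wy":0,"wz":0,"grip":1},{"dx":-0.00125,"dy":0.01,"dz":0,"wx":0,"wy":0,"wz":0,"grip":1},{"dx":0,"dy":0,"dz":0,"wx":0,"wy":0,"wz":0,"grip":1}]'
```

```text
time_s: 10.65
ee_pos: [533.8, -188.2, 60.2]
ee_rot: [179.9, -0.1, -173.0]
force: [-0.2, -0.5, 0.4]
gripper_width: 0.1
time_s: 11.65
ee_pos: [522.3, -98.4, 60.4]
ee_rot: [180.0, -0.0, -173.1]
force: [0.3, 0.4, 0.1]
gripper_width: 0.5
time_s: 12.65
ee_pos: [510.9, -8.0, 60.5]
ee_rot: [180.0, -0.0, -173.0]
force: [-0.3, -0.3, -0.1]
gripper_width: 0.6
```

```bash
python3 -m jog '[{"dx":0,"dy":0,"dz":0,"wx":0,"wy":0,"wz":0,"grip":1},{"dx":0.0025,"dy":-0.02,"dz":0,"wx":0,"wy":0,"wz":0,"grip":1},{"dx":0.0025,"dy":-0.02,"dz":0.02,"wx":0,"wy":0,"wz":0,"grip":1},{"dx":0,"dy":0,"dz":0.04,"wx":0,"wy":0,"wz":0,"grip":1},{"dx":0,"dy":0,"dz":0.04,"wx":0,"wy":0,"wz":0,"grip":1},{"dx":0,"dy":0,"dz":0.04,"wx":0,"wy":0,"wz":0,"grip":1},{"dx":0,"dy":0,"dz":0.04,"wx":0,"wy":0,"wz":0,"grip":1},{"dx":0,"dy":0,"dz":0.04,"wx":0,"wy":0,"wz":0,"grip":1},{"dx":0,"dy":0,"dz":0,"wx":0,"wy":0,"wz":0,"grip":1},{"dx":0,"dy":0,"dz":0,"wx":0,"wy":0,"wz":0,"grip":1}]'
python3 - <<'E'
from h import *
im=env.grab_frame("scene"); cv2.imwrite("pics/s5.png",cv2.resize(im[100:320,150:440,::-1],None,fx=2.7,fy=2.7))
E
```

```text
time_s: 13.65
ee_pos: [516.3, -49.7, 281.1]
ee_rot: [-180.0, 0.1, -173.1]
force: [-0.6, 0.2, -1.0]
gripper_width: 0.5
```

View pics/s5.png

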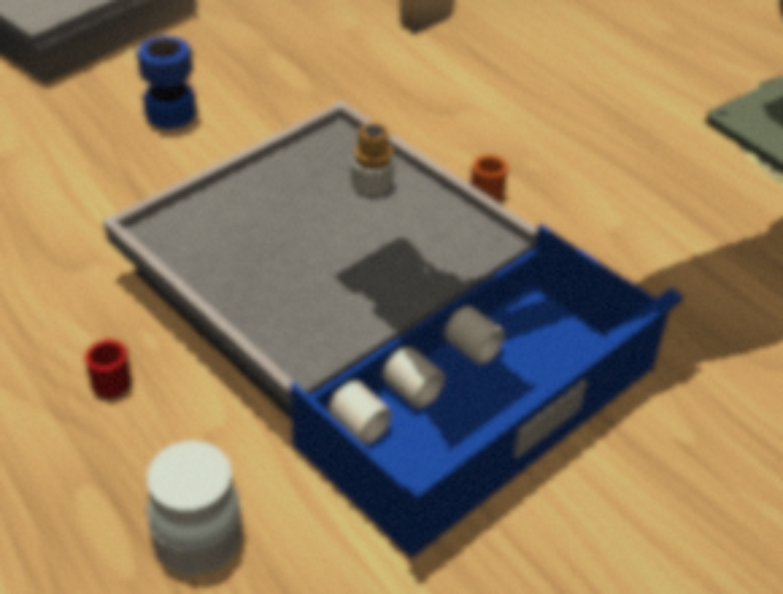

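All three couplings are in the bin, at (358,412), (413,376) and (474,335). The adapter, joiner and jar are where they were. I'll check the couplings' bin coordinates and then hand in.

Run:
```python
from h import *
c=env.get_calibration("scene"); yaw=np.radians(7.1); X=np.array([np.cos(yaw),np.sin(yaw)]); Y=np.array([-X[1],X[0]])
o=np.array([553.5,-123.3])+191*Y
for u,v in [(358,412),(413,376),(474,335)]:
  for z in (21,45):
    d=cast(c,150+u/2.7,100+v/2.7,z)[:2]-o; print(z,(d@X).round(),(d@Y).round())
a,b=[cv2.imread(f"pics/s{i}.png").astype(int) for i in (1,5)]
for n,(x,y) in dict(jar=(195,510),adapter=(374,158)).items():
    print(n,"mean diff",abs(a[y-35:y+35,x-25:x+25]-b[y-35:y+35,x-25:x+25]).mean().round(1))
print(env.state()["time_s"],env.job_done())
```

```text
21 91.0 -44.0
45 104.0 -30.0
21 34.0 -43.0
45 50.0 -29.0
21 -33.0 -43.0
45 -15.0 -28.0
jar mean diff 7.0
adapter mean diff 5.6
the job is handed in; nothing more can be done
13.7 None
```

I swept all three white couplings over the open edge and into the bin with the closed fingertips, one straight push each along the board's +y. I then backed off, raised the arm to about z = 280 mm and handed the job in at 13.7 s.

- **Couplings:** the last picture shows all three lying in the bin. Cast onto the floor-lying height, their centres are at about x = 91, 34 and -33 mm and y = -44 mm in bin axes, inside its limits. Their height was not measured; even if they were propped up at 45 mm, they would still be within the walls.
- **Everything else:** the adapter stands upright where it was, and the joiner and jar look unmoved. This is by eye from the pictures, as I took no position measurement of them at the end. A pixel comparison of the adapter and jar between the first and last close views showed only small differences (mean 5.6 and 7.0 grey levels).
- **Forces and contact:** wrist force stayed under about 2 N in every reading, and the arm ended clear of everything.
- **Failed or disagreeing:** the first move command was refused as invalid input because I had left out some of the row fields; nothing moved, and the full form worked. The top and wrist views disagreed by 3 mm or less on the coupling positions, so I used the average for the second and third couplings. The bin's far wall came out about 4 mm nearer than stated.

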